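Fit the clean evaporation lid to the autosampler carousel and take off its dust cover

ROBOT

A 6-joint arm with a two-finger parallel gripper is mounted at the origin on the work surface. World frame = base frame: x ahead of the robot, y to its left, z up, the work surface at z = 0. Lengths are in m, angles in rad, forces in N, time in s.
With the tool pointing down it reaches from about 0.425 to 0.95 m from the base axis. Payload 3.5 kg.
Tool frame: the origin (TCP) lies midway between the tips of the shut fingers; the grasp point (between the pads) lies 19 mm behind it (ctrl.pinch_z is the distance from the TCP to the grasp point, in m); z points along the fingers, y is the line along which they close (so a half turn about z gives the same grasp; the last joint's range is limited). The gripper opens to 85 mm and grips with 20 to 120 N. Pads are 22 mm wide; open, the fingers measure 114 mm over their backs; the gripper's body (76 mm by 85 mm) begins 54 mm behind the grasp point. The pads swing forward as they close: fully open they stand 13 mm farther back than shut.
Start: joints at [-1.414, 0.286, 1.577, -0, 1.279, -0.15], TCP at [0.204, -0.643, 0.231] pointing down, gripper open.
Joint ranges: [-2.77, 2.77], [-0.9, 2.22], [0.21, 2.48], [-1.53, 4.67], [0.24, 2.81], [-2.84, 2.84]. Speed limits (rad/s): [2.79, 2.79, 3.14, 3.14, 3.14, 3.14].

INTERFACE

Orientations are given as a unit quaternion [x, y, z, w].
In Python, from plant import get_state, viewer, sign_off, ctrl gives the robot as it stands. The module is installed in compiled form; this text tells all that it offers.
- The arm moves only by the shell command python3 -m handwheel 'ROWS' [FORCE]. ROWS is JSON, a list that holds one entry, the list of rows, each a list of 5 numbers: the finger opening in m, from 0 to 0.0854, then the shift along the tool's x, y, z in m, then the turn about the tool's z in degrees. In form: [[[claw, x, y, z, spin], ...]]. A call has 1 to 12 rows; each row shifts and turns the commanded pose from where the row before left it, along the tool's axes as they then stand; what a row does not reach is not made up. A row lasts 1/12 s, in which the tool goes at most 41.7 mm and 7.16 degrees, less where a joint would pass 70% of its speed; a pose out of reach is approached as far as the arm can. A call is refused whole if a number of a shift passes 0.0417 or a number of a turn 7.16, either way. A call with a gripper value outside its range is refused whole. The fingers move at their own pace and stop on an object; FORCE is the grip in N (left out, the last holds). Time passes only in rows, so rows that do not move let the fingers close. It gives the time, the measured TCP pose, the force, the opening and the grip force at its end, in the units of the state.
- get_state(): the state, without advancing time (a new reading comes with each control period).
- viewer.read_camera(name): name is "side" or "top"; returns the picture (400x640x3 uint8, blue, green, red); there is no depth.
- viewer.camera_params(name): a dict with "fov_y" (degrees; the focal length in pixels is half the picture's height over the tangent of half this angle, whatever the lens; pixels are square), "cx", "cy" (the principal point, pixels), "k1" (the pictures are not rectified: a ray, as slopes to the right and down, at radius r is drawn at 1 + k1 r^2 times it, then the intrinsics apply), "xyz" and "attitude" of the camera in the world. Camera axes: x right, y up, looking along -z (the intrinsics and any distortion apply to the point x, -y, -z); pixel columns grow to the right and rows downward; lengths in m; the calibration is good to about 2 mm. A picture is of the moment at which its call begins. camera_params takes no time and is no camera call.
- sign_off(): hands the job in; it is judged then, once.
Trained networks look in the newest picture that a camera, given by its name, has taken for a name from the list of things; names that differ only in an ending like _2 or _b are one class to them, and where a whole thing is asked for, a point or a joint stands for the part that bears it (a point fixed in the world has none). Each returns a list of dicts, best first, with "confidence" (0 to 1); they miss things now and then, are a little off and sometimes report something else, mostly with a low value. They report only what shows in the picture. A call takes as long as a camera call.
- viewer.look_for(camera, name): "extent" ([left, top, width, height] as shares, 0 to 1, of the picture: columns of its width, rows of its height, round what is visible of it).
- viewer.outline_of(camera, name): "mask" (400x640 bool, what is visible of it) and "extent" ([left, top, width, height] as shares, 0 to 1, of the picture: columns of its width, rows of its height, round what is visible of it).
- viewer.pinpoint(camera, name): "xy" ([column, row] as shares, 0 to 1, of the picture: columns of its width, rows of its height: a listed point, or the origin of a listed thing).
The state is a dict: "time": time; "qpos": joint angles; "dq": joint speeds; "joint_efforts": joint torques, N m; "eef_pos": TCP position; "tcp_rot": TCP orientation; "contact_force": force on the tool from outside, world axes, zero at the start; "wrist_torque": the same for the moment, N m; "opening": opening from 0.0 (shut) to 1.0 (fully open); "finger_force": force on a finger pad.
Only numpy, scipy, OpenCV 4.12 (cv2) and the standard library are available. Lean on these libraries where they do the work, as an engineer would, in place of code of your own. Each camera call takes 0.05 s, during which the arm holds its last target. There are 200 camera calls.

TASK

Slide the autosampler's carriage all the way out to its stop, carry the evaporation lid over with the dust cover still on it, lower the two together into the vial carousel (do not drop them) until the lid is fully seated, and let go of it. Then lift off the dust cover alone, leaving the evaporation lid seated, the carriage at its stop and everything else where it stands. Finish while still holding the dust cover level and still in the air, well clear above the knob.

Things in the scene. Friction and masses are not known exactly. Their poses are not given: they have to be found in the camera images.
- autosampler: Low white instrument fixed to the bench, 180 x 470 mm, 56 mm high; origin at the centre of its underside, own y along its length. A carriage slides on its top along own -y. At its +y end stands a needle tower 290 mm high; tower, arm (underside 260 mm up) and needle (tip 174 mm up) fill own y from 85 mm to the +y end, own x within 50 mm
- carriage (a joint): Travel of the carriage in m: 0 = home under the needle, 0.16 = all the way out, a hard stop. Slides along the autosampler's own -y with about 3 N of friction and slight damping; stays where it is left
- pull_handle (a point): Centre of the bar of the carriage's pull handle, an upright steel arch at its -y end: round bar 10 mm thick, 76 mm long along the point's x (across the slide), 104 mm above the bench, 33 mm above the carriage plate, 105 mm from the carousel's axis and 45 mm clear of its wall. Its axes are the autosampler's: pull along the point's -y
- lid_seat (a point): Where the origin of the evaporation lid lies when fully seated: on the upright axis of the vial carousel (round grey open drum on the carriage, 120 mm outside, 112 mm inside diameter, rim 119 mm above the bench), 10 mm below the rim, 109 mm above the bench. Axes as the autosampler's
- lid_rest: Round white dish, 156 mm across and 8 mm high, fixed to the bench, on which the two lids stand nested at the start, 6 mm above the bench; origin at the centre of its underside
- evaporation_lid: Inner lid, white plastic, 0.17 to 0.34 kg; origin at the centre of its underside, z up. Plug 106 mm diameter from 0 to 10 mm, bevelled foot, enters the carousel; flange 124 mm diameter from 10 to 15 mm, rests on the carousel's rim; boss 28 mm diameter to 26 mm; round metal knob 22 mm diameter from 26 to 82 mm. Lifting it by the knob lifts the cover with it
- lid_knob (a point): Top centre of the evaporation lid's knob, 82 mm above that lid's origin. With the dust cover on, the knob stands 33 mm out of the cover's collar; only this part of it can be gripped then
- dust_cover: Outer lid, grey plastic, 0.09 to 0.18 kg, laid loosely on the inner lid's flange; origin at the centre of its skirt's lower edge, z up. Skirt 136 mm outside, 130 mm inside diameter; flat top from 12 to 16 mm; collar 42 mm outside diameter from 16 to 46 mm with a 32 mm hole for the knob. Nested, its origin is 3 mm above the inner lid's; sideways play 2 mm
- cover_collar (a point): Centre of the upper edge of the dust cover's collar, 46 mm above that cover's origin and 30 mm above its flat top. Gripping the collar does not touch the knob inside it, and lifts the cover alone
- vial_rack: Bystander: white vial rack with small vials, 60 x 100 x 40 mm; it or the lid rest stands in either of two places; origin at the centre of its underside
- sample_vial: Bystander: small amber vial, 26 mm diameter, 48 mm high, between the lids and the autosampler; origin at the centre of its underside
- wash_bottle: Bystander: white bottle, 66 mm diameter, 170 mm high, at the far side; origin at the centre of its underside
- reagent_bottle: Bystander: amber bottle, 72 mm diameter, 150 mm high, at the far side; origin at the centre of its underside
- soap_bottle: Bystander: orange bottle, 60 mm diameter, 130 mm high, at the far right; origin at the centre of its underside
- tip_box: Bystander: pipette tip box, 87 x 124 x 62 mm, to the right of the lids; origin at the centre of its underside
- beaker: Bystander: glass beaker, 68 mm diameter, 85 mm high, near the robot between the lids and the autosampler; origin at the centre of its underside

How it is judged:
By the outcome, as a careful person would: the job done as asked, in the order asked, and still so for the second after the job is handed in, while the arm keeps its last pose, push and grip.
It also fails if it takes over 61 s, if anything falls off the work surface, if the arm or the gripper's body presses on something with over 40 N, if the wrist force passes 120 N, or if a joint passes its speed limit or range.

## Working session

There is one attempt and no reset: what is moved stays moved. The work goes in short steps, Python scripts to look and compute and a shell command to move; the robot and the scene stay as the last step left them, time stands still between calls to the robot, and variables do not carry over. Pictures are saved under pics/ and viewed, at most 10 in all, crops included, and the job is handed in when it is done.

```bash
mkdir -p pics; cat > h.py <<'E'
import numpy as np, cv2
from scipy.spatial.transform import Rotation as R
from plant import get_state, viewer, sign_off, ctrl
def ray(cam,uv):
    p=viewer.camera_params(cam); f=200/np.tan(np.radians(p['fov_y'])/2)
    d=np.array([(uv[0]-p['cx'])/f,(uv[1]-p['cy'])/f]); u=d.copy()
    for _ in range(30): u=d/(1+p['k1']*(u@u))
    a=np.array(p['attitude']); M=R.from_quat(a).as_matrix() if a.size==4 else a.reshape(3,3)
    return np.array(p['xyz']), M@np.array([u[0],-u[1],-1])
def at_z(cam,uv,z):
    o,d=ray(cam,uv); return o+d*(z-o[2])/d[2]
def tri(uv1,uv2):
    (o1,d1),(o2,d2)=ray('side',uv1),ray('top',uv2)
    t=np.linalg.lstsq(np.c_[d1,-d2],o2-o1,rcond=None)[0]
    a,b=o1+d1*t[0],o2+d2*t[1]; return (a+b)/2,np.linalg.norm(a-b)
def pin(cam,n):
    return [(np.array(q['xy'])*[640,400],round(q['confidence'],2)) for q in viewer.pinpoint(cam,n)[:2]]
E
python3 - <<'E'
from h import *
np.set_printoptions(precision=4,suppress=True)
for c in('side','top'):
    cv2.imwrite(f'pics/{c}0.png',viewer.read_camera(c)); print(viewer.camera_params(c))
Z=dict(pull_handle=.104,lid_seat=.109,lid_knob=.088,cover_collar=.055,evaporation_lid=.006,autosampler=0,sample_vial=0,beaker=0,tip_box=0,vial_rack=0)
for n,z in Z.items():
    P={}
    for c in('side','top'):
        P[c]=pin(c,n)
        for uv,cf in P[c]: print(n,c,uv,cf,at_z(c,uv,z))
    if P['side'] and P['top']: print('  tri',tri(P['side'][0][0],P['top'][0][0]))
s=get_state(); print(s['eef_pos'],s['tcp_rot'],s['time'],ctrl.pinch_z, R.from_quat(s['tcp_rot']).as_matrix())
E
```

```text
{'fov_y': 50.1616982912918, 'cx': 323.27533745836445, 'cy': 193.1548603055071, 'k1': -0.07834021233478396, 'xyz': array([ 0.4836, -0.7791,  0.7576]), 'attitude': array([ 0.3935, -0.0305, -0.078 ,  0.9155])}
{'fov_y': 50.54463592417609, 'cx': 321.3424400331158, 'cy': 199.54487407855757, 'k1': -0.043701917539456715, 'xyz': array([ 0.4024, -0.059 ,  1.2027]), 'attitude': array([ 0.057 , -0.0693, -0.6988,  0.7096])}
pull_handle side [297.792 133.4  ] 0.69 [0.5671 0.1355 0.104 ]
pull_handle top [239.296 210.32 ] 0.66 [0.5688 0.1377 0.104 ]
  tri (array([0.5682, 0.1379, 0.1024]), np.float64(0.0016936531474715654))
lid_seat side [283.328 110.   ] 0.58 [0.5405 0.2466 0.109 ]
lid_knob side [349.12 250.68] 0.44 [ 0.6206 -0.2562  0.088 ]
lid_knob top [386.688 193.6  ] 0.42 [ 0.6233 -0.2527  0.088 ]
  tri (array([ 0.6226, -0.2533,  0.0845]), np.float64(0.0025994409943737055))
cover_collar side [349.824 263.   ] 0.68 [ 0.6221 -0.2621  0.055 ]
cover_collar top [385.792 197.32 ] 0.78 [ 0.6193 -0.2558  0.055 ]
cover_collar top [383.488 199.32 ] 0.42 [ 0.6135 -0.2493  0.055 ]
  tri (array([ 0.622 , -
[... 1034 characters left out ...]
0.    ]
  tri (array([ 0.3758, -0.1298,  0.0187]), np.float64(0.0033420164624324428))
tip_box side [338.88 370.4 ] 0.63 [ 0.5627 -0.4556  0.    ]
tip_box top [451.776 222.92 ] 0.55 [ 0.5578 -0.4558  0.    ]
tip_box top [386.112 198.92 ] 0.36 [ 0.625  -0.2661  0.    ]
  tri (array([ 0.5602, -0.4558,  0.0001]), np.float64(0.004883765430927042))
vial_rack side [262.976 289.8  ] 0.62 [ 0.4394 -0.2591  0.    ]
vial_rack top [385.024 261.2  ] 0.76 [ 0.446  -0.2608  0.    ]
  tri (array([ 0.4428, -0.2606,  0.0028]), np.float64(0.00638781216839163))
[ 0.2039 -0.6435  0.2313] [ 0.9883  0.1528 -0.      0.    ] 1.1 0.0187 [[ 0.9533  0.302  -0.    ]
 [ 0.302  -0.9533 -0.    ]
 [-0.      0.     -1.    ]]
```

View pics/side0.png

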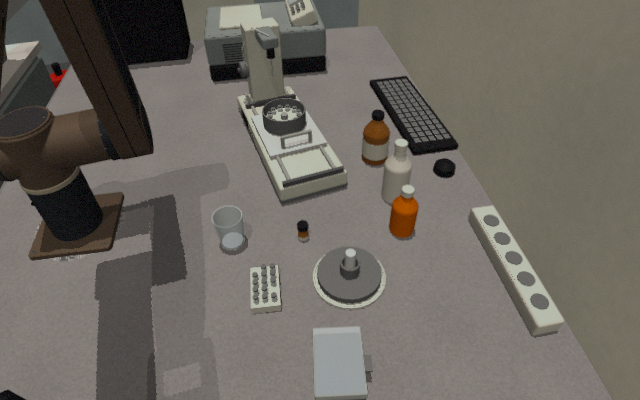

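View pics/top0.png

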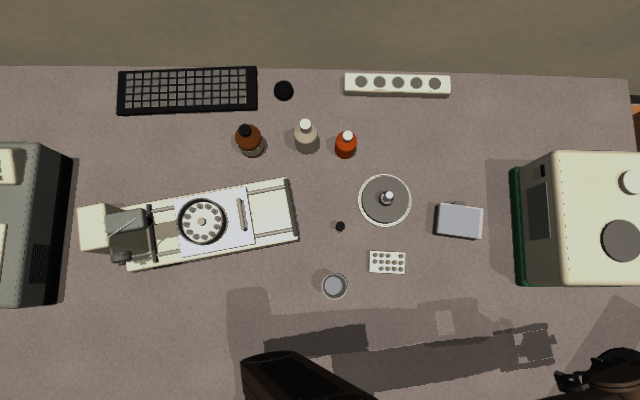

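The top view shows the autosampler, with its long edges running from about (105,205) to (287,178) and (131,270) to (298,241). The nested lids are at (386,197), the handle bar is near (241,214) and the carousel is at (202,221). Next I'll refine the slide direction.

```bash
python3 - <<'E'
from h import *
np.set_printoptions(precision=4,suppress=True)
im=viewer.read_camera('top'); crop=cv2.resize(im[150:290,80:310],None,fx=3.4,fy=3.4,interpolation=cv2.INTER_CUBIC); cv2.imwrite('pics/crop1.png',crop)
for a,b in(((287,178),(298,241)),((131,270),(298,241)),((190,192),(287,178))):
    A,B=at_z('top',a,.056),at_z('top',b,.056); print(A,B,np.degrees(np.arctan2(B[0]-A[0],-(B[1]-A[1]))),np.linalg.norm(A-B))
for c in('top','side'):
    for n in('pull_handle','lid_seat','cover_collar','lid_knob'): print(c,n,pin(c,n))
m=viewer.outline_of('top','lid_seat')+viewer.outline_of('top','pull_handle')
for q in m: print(q['confidence'],np.array(q['extent'])*[640,400,640,400])
m=viewer.outline_of('top','dust_cover')[0]; (c,r,a)=cv2.fitEllipse(max(cv2.findContours(m['mask'].astype(np.uint8),0,1)[0],key=len)); print(c,r,at_z('top',c,.022))
E
```

```text
[0.6689 0.0185 0.056 ] [ 0.4949 -0.016   0.056 ] -78.76619376110396 0.1773844010841857
[0.4096 0.4291 0.056 ] [ 0.4949 -0.016   0.056 ] 10.848100341471971 0.45323324941809034
[0.6248 0.2847 0.056 ] [0.6689 0.0185 0.056 ] 9.413950905850227 0.2697770109195611
top pull_handle [(array([237.568, 212.68 ]), 0.94), (array([383.616, 197.92 ]), 0.28)]
top lid_seat [(array([249.792, 147.52 ]), 0.6), (array([200.128, 223.2  ]), 0.58)]
top cover_collar [(array([385.6, 197.2]), 0.61), (array([388.992, 193.32 ]), 0.55)]
top lid_knob [(array([387.52, 192.  ]), 0.57), (array([384.576, 197.92 ]), 0.32)]
side pull_handle [(array([297.792, 133.4  ]), 0.69)]
side lid_seat [(array([283.328, 110.   ]), 0.58)]
side cover_collar [(array([349.824, 263.   ]), 0.68)]
side lid_knob [(array([349.12, 250.68]), 0.44)]
0.93 [172.992 188.6    81.728  71.08 ]
0.49 [366.4   251.8    39.488  21.2  ]
0.95 [174.208 184.4    82.624  74.72 ]
0.2 [430.912 200.4    53.824  40.   ]
(384.94189453125, 199.20376586914062) (46.373817443847656, 47.4373664855957) [ 0.62  -0.259  0.022]
```

View pics/crop1.png

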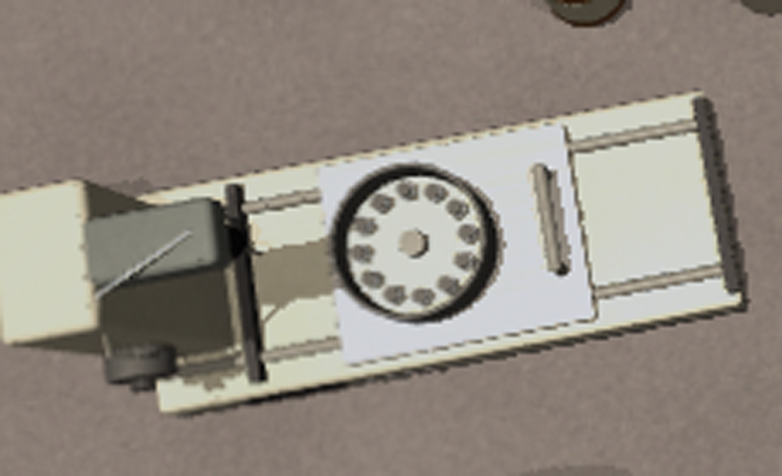

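```bash
python3 - <<'E'
from h import *
np.set_printoptions(precision=4,suppress=True)
f=lambda p,z: at_z('top',(80+(p[0]+.5)/3.4-.5,150+(p[1]+.5)/3.4-.5),z)
for a,b,z in(((566,125),(594,320),.071),((320,168),(345,362),.071),((345,362),(594,320),.071),((320,168),(566,125),.071),((160,412),(745,308),.056),((703,93),(745,305),.056),((540,172),(562,270),.107)):
    A,B=f(a,z),f(b,z); d=B-A; print(A,B,np.degrees(np.arctan2(d[1],d[0])),np.linalg.norm(d))
print('drum',f((414,243),.119),'handle',f((546,219),.108),f((551,219),.108))
E
```

```text
[0.64   0.1282 0.071 ] [0.4845 0.0993 0.071 ] -169.48758110435807 0.15813735512993643
[0.6016 0.323  0.071 ] [0.4485 0.2922 0.071 ] -168.6129500588728 0.15623147428262
[0.4485 0.2922 0.071 ] [0.4845 0.0993 0.071 ] -79.41890629824124 0.1961600317058868
[0.6016 0.323  0.071 ] [0.64   0.1282 0.071 ] -78.86450612430603 0.1985564420061153
[0.4072 0.4405 0.056 ] [ 0.497 -0.018  0.056] -78.91831815764004 0.46727611644844524
[0.6717 0.0202 0.056 ] [ 0.4994 -0.018   0.056 ] -167.4905700571315 0.17651083348227442
[0.595  0.1406 0.107 ] [0.5195 0.1202 0.107 ] -164.9006920331037 0.07825129496192425
drum [0.5368 0.2312 0.119 ] handle [0.5584 0.1341 0.108 ] [0.5585 0.1302 0.108 ]
```

```bash
python3 -m handwheel '[[[0.034,0,0,0,6.6],[0.034,0.0225,-0.0315,0,0],[0.034,0.0225,-0.0315,0,0],[0.034,0.0225,-0.0315,0,0],[0.034,0.0225,-0.0315,0,0],[0.034,0.0225,-0.0315,0,0],[0.034,0.0225,-0.0315,0,0],[0.034,0.0225,-0.0315,0,0],[0.034,0.0225,-0.0315,0,0],[0.034,0.0225,-0.0315,0,0],[0.034,0.0225,-0.0315,0,0],[0.034,0.0225,-0.0315,0,0]]]' 60; python3 -m handwheel '[[[0.034,0.0225,-0.0315,0,0],[0.034,0.0225,-0.0315,0,0],[0.034,0.0225,-0.0315,0,0],[0.034,0.0225,-0.0315,0,0],[0.034,0.0225,-0.0315,0,0],[0.034,0.0225,-0.0315,0,0],[0.034,0.0225,-0.0315,0,0],[0.034,0.0225,-0.0315,0,0],[0.034,0.0225,-0.0315,0,0],[0.034,0.0225,-0.0315,0,0],[0.034,0,0,0,0],[0.034,0,0,0,0]]]'
cat > g.py <<'E'
from h import *
import sys
np.set_printoptions(precision=4,suppress=True)
def to(x,y,z):
    s=get_state(); M=R.from_quat(s['tcp_rot']).as_matrix(); print('t',s['time'],'pos',s['eef_pos'],'yaw',np.degrees(np.arctan2(M[0,1],-M[1,1])),'tilt',np.degrees(np.arccos(-M[2,2])),'F',s['contact_force'],'open',s['opening'],'ff',s['finger_force'])
    print('tool shift',M.T@(np.array([x,y,z])-s['eef_pos']))
if len(sys.argv)>3: to(*map(float,sys.argv[1:4]))
E
python3 g.py .5585 .131 .085; python3 -c "
from h import *
cv2.imwrite('pics/s2.png',cv2.resize(viewer.read_camera('side')[30:200,200:420],None,fx=3.4,fy=3.4,interpolation=2))"
```

```text
time: 2.7
eef_pos: [0.3813, -0.2545, 0.2317]
tcp_rot: [0.995, 0.095, 0.0, 0.0]
contact_force: [0.4, 0.3, -0.9]
opening: 0.401
finger_force: 0.0
time: 3.7
eef_pos: [0.542, 0.0976, 0.2312]
tcp_rot: [0.995, 0.098, -0.0, 0.0]
contact_force: [-0.3, -0.7, 0.0]
opening: 0.398
finger_force: 0.0
t 3.7 pos [0.542  0.0976 0.2312] yaw 11.193651859263348 tilt 0.02836765916846346 F [-0.3086 -0.7351  0.0477] open 0.3980020035381817 ff 0.0
tool shift [ 0.0228 -0.0296  0.1462]
```

View pics/s2.png

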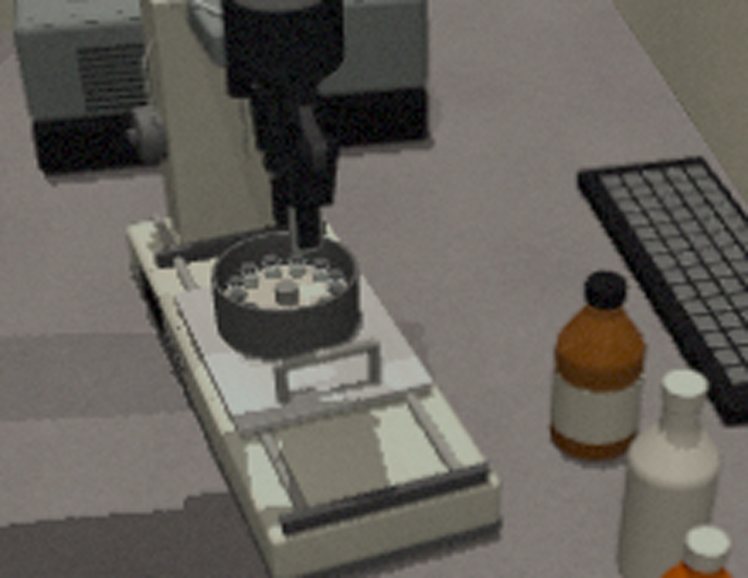

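```bash
python3 -m handwheel '[[[0.034,0.0225,-0.031,0,0],[0.034,0,0,0.035,0],[0.034,0,0,0.035,0],[0.034,0,0,0.03,0],[0.034,0,0,0,0],[0.034,0,0,0,0]]]'; python3 g.py .5585 .131 .085; python3 -c "
from h import *
for c,uv,z in (('side',(296.9,136),.108),('side',(284.2,111),.119)): print(at_z(c,uv,z))
print(tri((284.2,111),(201.8,221.5)))
cv2.imwrite('pics/s3.png',cv2.resize(viewer.read_camera('side')[50:180,210:380],None,fx=4,fy=4,interpolation=2))"
```

```text
time: 4.25
eef_pos: [0.5564, 0.1292, 0.1299]
tcp_rot: [0.996, 0.095, -0.002, 0.0]
contact_force: [0.9, -0.0, -0.3]
opening: 0.397
finger_force: 0.0
t 4.25 pos [0.5564 0.1292 0.1299] yaw 10.866758062313098 tilt 0.2568857708493108 F [ 0.9376 -0.0451 -0.2501] open 0.39695753072452705 ff 0.0
tool shift [ 0.0026 -0.0014  0.0449]
[0.56293619 0.11897469 0.108     ]
[0.54146266 0.22535062 0.119     ]
(array([0.53909774, 0.23139431, 0.11476202]), np.float64(0.005480891750106997))
```

View pics/s3.png

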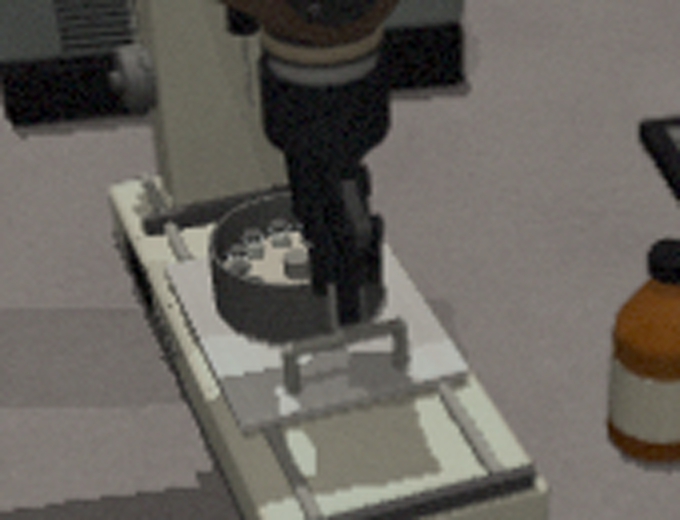

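```bash
python3 -m handwheel '[[[0.034,0.002,0.002,0,0],[0.034,0,0,0.014,0],[0.034,0,0,0.014,0],[0.034,0,0,0.015,0],[0.034,0,0,0,0],[0.034,0,0,0,0],[0.0,0,0,0,0],[0.0,0,0,0,0],[0.0,0,0,0,0],[0.0,0,0,0,0]]]'; python3 g.py .5585 .131 .085
```

```text
time: 5.13
eef_pos: [0.5619, 0.1296, 0.0909]
tcp_rot: [0.995, 0.096, 0.002, -0.0]
contact_force: [-1.1, 2.7, 5.8]
opening: 0.092
finger_force: 58.6
t 5.1333 pos [0.5619 0.1296 0.0909] yaw 11.007409015831222 tilt 0.2322469584297225 F [-1.1278  2.6729  5.7896] open 0.09191193041575445 ff 58.64366590976715
tool shift [-0.0031 -0.002   0.0059]
```

```bash
python3 -m handwheel '[[[0.0,0,0.01,0,0],[0.0,0,0.016,0,0],[0.0,0,0.016,0,0],[0.0,0,0.016,0,0],[0.0,0,0.016,0,0],[0.0,0,0.016,0,0],[0.0,0,0.016,0,0],[0.0,0,0.016,0,0],[0.0,0,0.014,0,0],[0.0,0,0.012,0,0],[0.0,0,0.006,0,0],[0.0,0,0,0,0]]]'; python3 -m handwheel '[[[0.0,0,0.003,0,0],[0.0,0,0.003,0,0],[0.0,0,0.003,0,0],[0.0,0,0,0,0],[0,0,0,0,0]]]'; python3 g.py .5925 -.029 .0909
```

```text
time: 6.13
eef_pos: [0.5832, 0.0258, 0.0904]
tcp_rot: [0.995, 0.072, -0.003, -0.064]
contact_force: [-18.4, 95.9, 27.6]
opening: 0.088
finger_force: 69.4
time: 6.55
eef_pos: [0.5832, 0.0261, 0.0903]
tcp_rot: [0.995, 0.067, -0.004, -0.078]
contact_force: [-24.7, 98.8, 31.1]
opening: 0.087
finger_force: 72.2
t 6.55 pos [0.5832 0.0261 0.0903] yaw 7.671155620386751 tilt 8.939540341829378 F [-24.7415  98.8111  31.0917] open 0.08694040684330792 ff 72.22306609153748
tool shift [ 0.0018  0.0551 -0.0093]
```

The pull stopped after about 104 mm with a high force. I'll relax it first, then look.

```bash
python3 -m handwheel '[[[0.0,0,-0.01,0,0],[0.0,0,-0.01,0,0],[0.0,0,-0.01,0,0],[0.0,0,0,0,0]]]';  python3 -c "
from h import *
print(get_state()['contact_force'])
cv2.imwrite('pics/s4.png',cv2.resize(viewer.read_camera('side')[50:230,200:400],None,fx=3.3,fy=3.3,interpolation=2))"
```

```text
time: 6.88
eef_pos: [0.5834, 0.0251, 0.0907]
tcp_rot: [0.995, 0.093, 0.0, -0.024]
contact_force: [-3.7, 74.8, 15.6]
opening: 0.088
finger_force: 62.7
[-3.72308521 74.81662935 15.64347898]
```

View pics/s4.png

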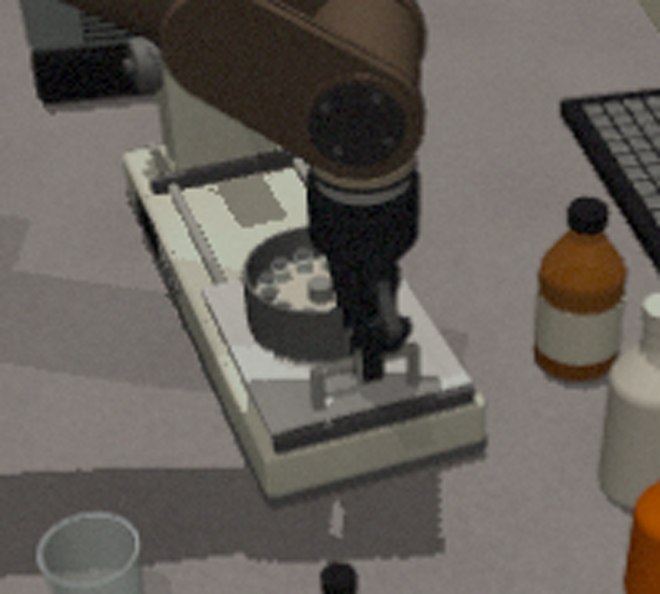

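The carriage plate rests against the dark end-stop bar at about (375,415) in the crop, so it is at its stop. I'll ease the load off, then release.

```bash
python3 -m handwheel '[[[0.0,0,-0.008,0,0],[0.0,0,0,0,0],[0.0,0,0,0,0]]]'; python3 -m handwheel '[[[0.0,0,-0.008,0,0],[0.0,0,0,0,0],[0,0,0,0,0]]]'
```

```text
time: 7.18
eef_pos: [0.5834, 0.0253, 0.0907]
tcp_rot: [0.995, 0.093, 0.001, -0.018]
contact_force: [-1.3, 53.8, 11.9]
opening: 0.088
finger_force: 61.7
time: 7.43
eef_pos: [0.5835, 0.0254, 0.0907]
tcp_rot: [0.995, 0.094, 0.003, -0.01]
contact_force: [1.2, 33.7, 8.2]
opening: 0.09
finger_force: 61.0
```

```bash
python3 -m handwheel '[[[0.0,0,-0.009,0,0],[0.0,0,0,0,0],[0.034,0,0,0,0],[0.034,0,0,0,0],[0.034,0,0,0,0]]]'; python3 g.py .5835 .0254 .2
```

```text
time: 7.85
eef_pos: [0.5805, 0.0224, 0.0882]
tcp_rot: [0.995, 0.096, -0.001, 0.0]
contact_force: [-0.1, -0.1, 0.1]
opening: 0.397
finger_force: 0.0
t 7.85 pos [0.5805 0.0224 0.0882] yaw 10.972551523301034 tilt 0.07453363325389448 F [-0.0746 -0.0556  0.0566] open 0.3965740222061746 ff 0.0
tool shift [ 0.0034 -0.0023 -0.1118]
```

```bash
python3 -m handwheel '[[[0.034,0,0,-0.037,0],[0.034,0,0,-0.037,0],[0.034,0,0,-0.03,0],[0.06,-0.0016,0.0351,0,0],[0.06,-0.0016,0.0351,0,0],[0.06,-0.0016,0.0351,0,0],[0.06,-0.0016,0.0351,0,0],[0.06,-0.0016,0.0351,0,0],[0.06,-0.0016,0.0351,0,0],[0.06,-0.0016,0.0351,0,0],[0.06,-0.0016,0.0351,0,0],[0.06,0,0,0,0]]]'; python3 -m handwheel '[[[0.06,0,0,0,0],[0.06,0,0,0,0]]]'; python3 g.py .621 -.256 .06;python3 - <<'E'
from h import *
a=viewer.read_camera('side');b=viewer.read_camera('top')
f=lambda i,x,y:cv2.resize(i[y:y+100,x:x+130],None,fx=4,fy=4,interpolation=2)
cv2.imwrite('pics/m5.png',np.vstack([np.hstack([f(a,230,90),f(a,290,210)])[:, :1040],np.hstack([f(b,190,170),f(b,320,150)])])[:, :1040])
g=cv2.imread('pics/m5.png'); cv2.imwrite('pics/m5.png',cv2.resize(g,(780,600),interpolation=cv2.INTER_AREA))
for c in('side','top'):
    for n in('pull_handle','lid_seat','lid_knob','cover_collar'): print(c,n,[(u,k,at_z(c,u,dict(pull_handle=.104,lid_seat=.109,lid_knob=.088,cover_collar=.055)[n])) for u,k in pin(c,n)])
E
```

```text
time: 8.85
eef_pos: [0.6209, -0.2622, 0.1916]
tcp_rot: [0.996, 0.092, -0.0, 0.002]
contact_force: [0.2, 1.4, 0.2]
opening: 0.707
finger_force: 0.0
time: 9.02
eef_pos: [0.6209, -0.2553, 0.1914]
tcp_rot: [0.995, 0.095, -0.001, -0.001]
contact_force: [0.1, 0.2, 0.1]
opening: 0.7
finger_force: 0.0
t 9.0167 pos [ 0.6209 -0.2553  0.1914] yaw 10.900259271247593 tilt 0.11644656037992267 F [0.089  0.2147 0.0816] open 0.6999465888483893 ff 0.0
tool shift [0.0001 0.0008 0.1314]
side pull_handle [(array([310.08, 156.68]), 0.9, array([0.58471511, 0.03368585, 0.104     ]))]
side lid_seat [(array([295.872, 133.48 ]), 0.83, array([0.56153758, 0.12907635, 0.109     ])), (array([375.68, 156.4 ]), 0.62, array([0.74089113, 0.00105076, 0.109     ]))]
side lid_knob [(array([350.016, 250.88 ]), 0.68, array([ 0.622249  , -0.25700937,  0.088     ]))]
side cover_collar [(array([349.312, 261.88 ]), 0.94, array([ 0.62162389, -0.2591067 ,  0.055     ])), (array([349.312, 279.8  ]), 0.49, array([ 0.61240526, -0.30226678,  0.055     ]))]
top pull_handle [(array([279.616, 204.6  ]), 0.76, array([0.58576786, 0.03264109, 0.104     ]))]
top lid_seat []
top lid_knob []
top cover_collar []
```

View pics/m5.png

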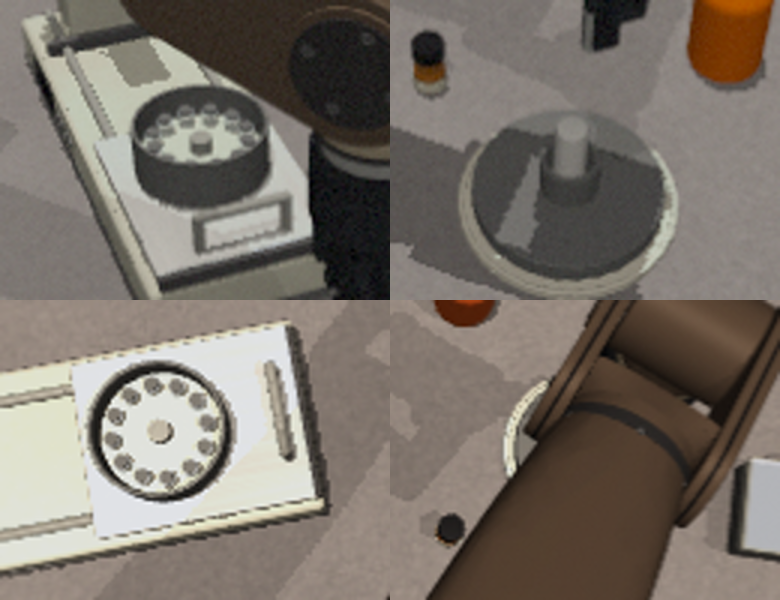

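The drum rim centre is at about (243.7,213.8) in the top view and (297,130.7) in the side view. The knob top is at (350.3,250.7) in the side view. I'll descend on the knob.

```bash
python3 -m handwheel '[[[0.06,0.001,0.001,0.035,0],[0.06,0,0,0.035,0],[0.06,0,0,0.03,0],[0.06,0,0,0.02,0],[0.06,0,0,0.01,0],[0.06,0,0,0,0],[0.06,0,0,0,0]]]'; python3 g.py .622 -.256 .06; python3 - <<'E'
from h import *
from scipy.optimize import least_squares
print(at_z('top',(243.7,213.8),.119),at_z('side',(297,130.7),.119),tri((297,130.7),(243.7,213.8)),at_z('top',(283,207),.109))
E
```

```text
time: 10.1
eef_pos: [0.6233, -0.256, 0.0628]
tcp_rot: [0.995, 0.096, 0.0, 0.0]
contact_force: [1.1, -0.3, 0.4]
opening: 0.704
finger_force: 0.0
t 10.1 pos [ 0.6233 -0.256   0.0628] yaw 10.984012266746909 tilt 0.020412668101065966 F [ 1.148  -0.3048  0.4264] open 0.7043723661924862 ff 0.0
tool shift [-0.0013 -0.0002  0.0028]
[0.55764443 0.12322884 0.119     ] [0.56466504 0.12671665 0.119     ] (array([0.56087803, 0.12300903, 0.12107903]), np.float64(0.006992013847673146)) [0.57872785 0.02319625 0.109     ]
```

```bash
python3 -m handwheel '[[[0.06,0,0,0.004,0],[0.06,0,0,0,0],[0.0,0,0,0,0],[0.0,0,0,0,0],[0.0,0,0,0,0],[0.0,0,0,0,0],[0.0,0,0,0,0],[0.0,0,0,0,0]]]' 80; python3 g.py .622 -.256 .06; python3 -m handwheel '[[[0,0,0,-0.01,0],[0,0,0,-0.02,0],[0,0,0,-0.03,0],[0,0,0,-0.03,0],[0,0,0,-0.03,0],[0,0,0,-0.03,0],[0,0,0,0,0],[0,0,0,0,0],[0,0,0,0,0]]]';python3 g.py .622 -.256 .06
```

```text
time: 10.77
eef_pos: [0.6238, -0.2569, 0.0598]
tcp_rot: [0.995, 0.096, 0.001, 0.001]
contact_force: [0.2, -2.9, 4.0]
opening: 0.233
finger_force: 78.1
t 10.7667 pos [ 0.6238 -0.2569  0.0598] yaw 10.977729019927644 tilt 0.18114165415010652 F [ 0.159  -2.8664  3.9533] open 0.23315370371088764 ff 78.07271718978882
tool shift [-0.0016 -0.0012 -0.0002]
time: 11.52
eef_pos: [0.6214, -0.2546, 0.2049]
tcp_rot: [0.995, 0.096, -0.002, -0.002]
contact_force: [-1.2, -0.5, -4.1]
opening: 0.235
finger_force: 78.7
t 11.5167 pos [ 0.6214 -0.2546  0.2049] yaw 10.984111043661954 tilt 0.34542475870881467 F [-1.2159 -0.4722 -4.075 ] open 0.23521686274159528 ff 78.66705536842346
tool shift [0.001  0.0021 0.1449]
```

```bash
python3 -m handwheel '[[[0,0.001,-0.015,0,0],[0,0.001,-0.03,0,0],[0,0.001,-0.034,0,0],[0,0.001,-0.034,0,0],[0,0.001,-0.034,0,0],[0,0.001,-0.034,0,0],[0,0.001,-0.034,0,0],[0,0.001,-0.034,0,0],[0,0.001,-0.034,0,0],[0,0.001,-0.03,0,0],[0,0.001,-0.028,0,0],[0,0.001,-0.02,0,0]]]'; python3 -m handwheel '[[[0,0.001,-0.015,0,0],[0,0,-0.008,0,0],[0,0,0,0,0],[0,0,0,0,0],[0,0,0,0,0],[0,0,0,0,0]]]'; python3 g.py .561 .124 .163;python3 - <<'E'
from h import *
a=viewer.read_camera('side');b=viewer.read_camera('top')
f=lambda i,x,y:cv2.resize(i[y:y+120,x:x+130],None,fx=3,fy=3,interpolation=2)
cv2.imwrite('pics/m6.png',np.hstack([f(a,230,80),f(b,190,150)]))
for c in('side','top'):
    m=viewer.outline_of(c,'dust_cover')
    for q in m[:1]:
        e=np.array(q['extent'])*[640,400,640,400]; print(c,q['confidence'],e)
    for n in('lid_knob','cover_collar'): print(c,n,[(u,k,at_z(c,u,dict(lid_knob=.233,cover_collar=.2)[n])) for u,k in pin(c,n)])
E
```

```text
time: 12.52
eef_pos: [0.5628, 0.104, 0.2047]
tcp_rot: [0.995, 0.096, -0.003, -0.001]
contact_force: [-0.1, 0.4, -3.9]
opening: 0.23
finger_force: 78.9
time: 13.02
eef_pos: [0.5626, 0.1226, 0.2079]
tcp_rot: [0.995, 0.095, -0.0, 0.0]
contact_force: [-0.2, 0.5, -4.6]
opening: 0.231
finger_force: 78.9
t 13.0167 pos [0.5626 0.1226 0.2079] yaw 10.902255352975768 tilt 0.045425444669489314 F [-0.162   0.4681 -4.6125] open 0.231462967123194 ff 78.90486717224121
tool shift [-0.0013 -0.0017  0.0449]
side 0.64 [267.328  97.92   58.496  37.52 ]
side lid_knob [(array([230.592, 240.6  ]), 0.5, array([ 0.40786712, -0.31707486,  0.233     ])), (array([294.016, 119.6  ]), 0.48, array([0.54886647, 0.00776978, 0.233     ]))]
side cover_collar [(array([294.4 , 104.68]), 0.63, array([0.56146033, 0.12166895, 0.2       ]))]
top 0.73 [214.016 185.8    53.696  54.28 ]
top lid_knob []
top cover_collar [(array([235.328, 208.88 ]), 0.59, array([0.55758072, 0.1301666 , 0.2       ]))]
```

View pics/m6.png

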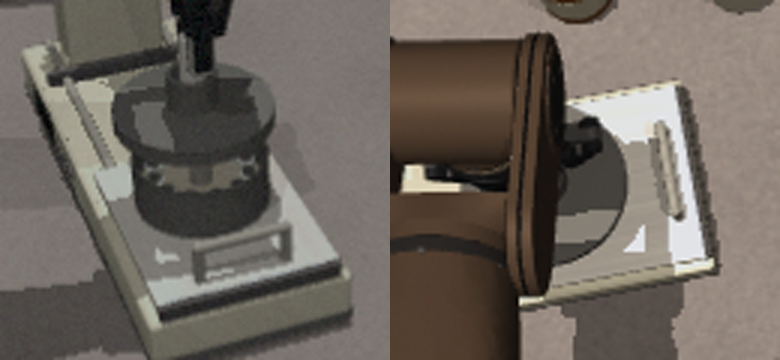

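```bash
cat > fit.py <<'E'
from h import *
from scipy.optimize import least_squares
np.set_printoptions(precision=4,suppress=True)
def proj(c,P):
    p=viewer.camera_params(c); f=200/np.tan(np.radians(p['fov_y'])/2)
    q=R.from_quat(p['attitude']).inv().apply(P-np.array(p['xyz'])); u=np.c_[q[:,0],-q[:,1]]/-q[:,2:]
    u=u*(1+p['k1']*(u**2).sum(1))[:,None]; return u*f+[p['cx'],p['cy']]
t=np.linspace(0,2*np.pi,180)
def ext(c,x,y,r,zs):
    P=np.vstack([np.c_[x+r*np.cos(t),y+r*np.sin(t),0*t+z] for z in zs]); u=proj(c,P)
    return dict(l=u[:,0].min(),r=u[:,0].max(),t=u[:,1].min(),b=u[:,1].max())
def fit(c,m,r,zs,x0=(.56,.124)):
    s=least_squares(lambda v:[ext(c,*v,r,zs)[k]-m[k] for k in m],x0); print(c,s.x,'res px',s.fun); return s.x
E
python3 - <<'E'
from fit import *
D=(.119,.071); C=(.157,.173)
a=fit('side',dict(l=274,r=320,t=118.7,b=159),.06,D); b=fit('side',dict(l=267,r=322,t=101,b=133),.068,C); print('drum-cover',a-b)
a=fit('top',dict(l=219.3,r=268.3,t=190,b=237.7),.06,D); b=fit('top',dict(r=269.7,b=238),.068,C); print('drum-cover',a-b)
E
```

```text
side [0.5645 0.1271] res px [-0.4172  0.4267 -1.0683  0.8435]
side [0.5608 0.1252] res px [ 0.0852 -0.0892 -2.007   1.6586]
drum-cover [0.0038 0.0019]
top [0.5602 0.1256] res px [ 0.2513 -0.2619  0.0094 -0.0042]
top [0.5599 0.1204] res px [-0.  0.]
drum-cover [0.0003 0.0052]
```

```bash
python3 -m handwheel '[[[0,0.0018,-0.0042,0.01,0],[0,0,0,0.01,0],[0,0,0,0.008,0],[0,0,0,0.004,0],[0,0,0,0,0],[0,0,0,0,0],[0,0,0,0,0]]]'; python3 g.py .5636 .127 .163; python3 -m handwheel '[[[0,0,0,0.003,0],[0,0,0,0.003,0],[0,0,0,0,0],[0,0,0,0,0]]]'; python3 g.py .5636 .127 .163
```

```text
time: 14.0
eef_pos: [0.5638, 0.128, 0.1766]
tcp_rot: [0.995, 0.096, 0.0, 0.0]
contact_force: [0.3, -0.8, -5.2]
opening: 0.233
finger_force: 78.9
t 14.0 pos [0.5638 0.128  0.1766] yaw 10.974968243873567 tilt 0.0341524032146118 F [ 0.2784 -0.7809 -5.1846] open 0.23299315907236406 ff 78.88159275054932
tool shift [-0.0004  0.001   0.0136]
time: 14.33
eef_pos: [0.5633, 0.128, 0.17]
tcp_rot: [0.995, 0.096, -0.0, -0.0]
contact_force: [0.2, -0.3, -3.3]
opening: 0.23
finger_force: 78.9
t 14.3333 pos [0.5633 0.128  0.17  ] yaw 10.976724544772937 tilt 0.03627459239153375 F [ 0.1946 -0.3218 -3.3487] open 0.2303209582594285 ff 78.92238020896912
tool shift [0.0001 0.0011 0.007 ]
```

```bash
python3 -m handwheel '[[[0,0,0,0.002,0],[0,0,0,0.002,0],[0,0,0,0,0],[0,0,0,0,0]]]'; python3 -m handwheel '[[[0,0,0,0.002,0],[0,0,0,0.001,0],[0,0,0,0,0],[0,0,0,0,0]]]'
```

```text
time: 14.67
eef_pos: [0.5634, 0.1281, 0.1661]
tcp_rot: [0.995, 0.096, -0.0, -0.0]
contact_force: [0.4, 0.4, -4.2]
opening: 0.232
finger_force: 78.9
time: 15.0
eef_pos: [0.5635, 0.1281, 0.1632]
tcp_rot: [0.995, 0.096, -0.0, -0.0]
contact_force: [0.6, 0.9, -4.3]
opening: 0.232
finger_force: 78.9
```

```bash
python3 -m handwheel '[[[0,0,0,0.001,0],[0,0,0,0.001,0],[0,0,0,0,0],[0,0,0,0,0]]]'; python3 -m handwheel '[[[0,0,0,0.0015,0],[0,0,0,0,0],[0,0,0,0,0]]]'
```

```text
time: 15.33
eef_pos: [0.5637, 0.128, 0.1627]
tcp_rot: [0.995, 0.096, 0.0, 0.0]
contact_force: [-4.7, -1.9, 4.2]
opening: 0.232
finger_force: 79.9
time: 15.58
eef_pos: [0.5637, 0.128, 0.1627]
tcp_rot: [0.995, 0.096, -0.0, 0.0]
contact_force: [-7.5, -1.4, 10.7]
opening: 0.235
finger_force: 80.8
```

```bash
python3 -m handwheel '[[[0,0,0,-0.0025,0],[0.065,0,0,0,0],[0.065,0,0,0,0],[0.065,0,0,0,0],[0.065,0,0,0,0],[0.065,0,0,0,0],[0.065,0,0,0,0]]]'; python3 g.py .5637 .128 .132; python3 - <<'E'
from h import *
a=viewer.read_camera('side');b=viewer.read_camera('top')
f=lambda i,x,y:cv2.resize(i[y:y+120,x:x+130],None,fx=3,fy=3,interpolation=2)
cv2.imwrite('pics/m7.png',np.hstack([f(a,230,80),f(b,190,150)]))
E
```

```text
time: 16.17
eef_pos: [0.5636, 0.1281, 0.1622]
tcp_rot: [0.995, 0.096, 0.0, -0.0]
contact_force: [-0.9, 0.3, 0.0]
opening: 0.759
finger_force: 0.0
t 16.1667 pos [0.5636 0.1281 0.1622] yaw 10.9797047008336 tilt 0.008117036291871445 F [-0.9416  0.2675  0.0449] open 0.7594469586856859 ff 0.0
tool shift [0.     0.0001 0.0302]
```

View pics/m7.png

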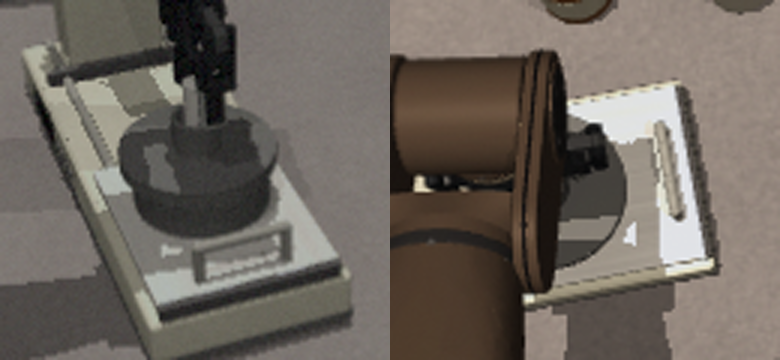

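The lid sits level on the drum and the plate is still at the end stop. Next I'll grip the collar.

```bash
python3 -m handwheel '[[[0.065,0,0,0.01,0],[0.065,0,0,0.01,0],[0.065,0,0,0.009,0],[0.065,0,0,0,0],[0.065,0,0,0,0],[0.065,0,0,0,0]]]' 40; python3 -m handwheel '[[[0.035,0,0,0,0],[0.035,0,0,0,0],[0.035,0,0,0,0],[0.03,0,0,0,0],[0.03,0,0,0,0],[0.03,0,0,0,0]]]' 40;  python3 g.py .5637 .128 .132
```

```text
time: 16.77
eef_pos: [0.5635, 0.1281, 0.1331]
tcp_rot: [0.995, 0.096, -0.0, -0.0]
contact_force: [0.4, -0.3, -0.1]
opening: 0.761
finger_force: 0.0
time: 17.27
eef_pos: [0.5642, 0.1281, 0.1343]
tcp_rot: [0.995, 0.096, 0.001, 0.0]
contact_force: [-0.3, 0.9, 4.2]
opening: 0.476
finger_force: 40.8
t 17.2667 pos [0.5642 0.1281 0.1343] yaw 10.97919761000536 tilt 0.10515698892809569 F [-0.2684  0.8693  4.1834] open 0.4755490199378542 ff 40.75793791562319
tool shift [-0.0005 -0.      0.0023]
```

```bash
python3 -m handwheel '[[[0.03,0,0,-0.002,0],[0.03,0,0,-0.004,0],[0.03,0,0,-0.006,0],[0.03,0,0,-0.008,0],[0.03,0,0,-0.008,0],[0.03,0,0,-0.008,0],[0.03,0,0,-0.008,0],[0.03,0,0,-0.008,0],[0.03,0,0,-0.008,0],[0.03,0,0,-0.008,0],[0.03,0,0,-0.008,0],[0.03,0,0,-0.008,0]]]' 60; python3 -m handwheel '[[[0.03,0,0,-0.02,0],[0.03,0,0,-0.02,0],[0.03,0,0,-0.02,0],[0.03,0,0,-0.015,0],[0.03,0,0,-0.01,0],[0.03,0,0,0,0],[0.03,0,0,0,0],[0.03,0,0,0,0],[0.03,0,0,0,0],[0.03,0,0,0,0],[0.03,0,0,0,0]]]'; python3 g.py .56 .128 .3; python3 - <<'E'
from h import *
a=viewer.read_camera('side');b=viewer.read_camera('top')
f=lambda i,x,y:cv2.resize(i[y:y+180,x:x+130],None,fx=3,fy=3,interpolation=2)
cv2.imwrite('pics/m8.png',np.hstack([f(a,230,20),f(b,190,110)]))
E
```

```text
time: 18.27
eef_pos: [0.5635, 0.1281, 0.2182]
tcp_rot: [0.995, 0.096, 0.0, 0.0]
contact_force: [-0.5, -0.1, -0.7]
opening: 0.47
finger_force: 60.6
time: 19.18
eef_pos: [0.5632, 0.128, 0.3012]
tcp_rot: [0.995, 0.096, -0.001, -0.0]
contact_force: [-0.2, -0.2, -0.5]
opening: 0.473
finger_force: 60.6
t 19.1833 pos [0.5632 0.128  0.3012] yaw 10.976305932744168 tilt 0.10578128651760217 F [-0.2199 -0.2346 -0.5369] open 0.47261439160776064 ff 60.64509529620409
tool shift [-0.0031 -0.0006  0.0012]
```

View pics/m8.png

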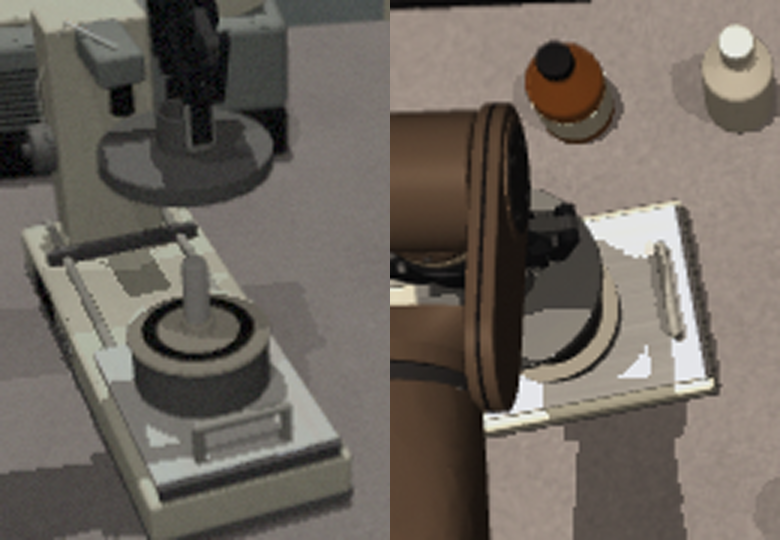

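The side view shows the cover level in the air. The lid's flange is seated flat on the drum with the knob bare, and the carriage is against the end stop.

```bash
python3 -c "
from h import *
print(sign_off())"
```

```text
the job is handed in; nothing more can be done
None
```

I handed the job in at about 19 s: the carriage is out at its stop, the evaporation lid is seated in the carousel and released, and the gripper is holding the dust cover level about 88 mm above the knob; while pulling the carriage against its stop, the wrist force read up to about 99 N in y (about 106 N in all, limit 120 N).

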